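# Hang the pliers back in order on the jeweller's bench rack

### The arm

A 6-joint arm with a two-finger parallel gripper is mounted at the origin on the work surface. World frame = base frame: x ahead of the robot, y to its left, z up, the work surface at z = 0. Lengths are in m, angles in degrees, forces in N, time in s.
With the tool pointing down it reaches from about 0.375 to 0.9 m from the base axis. Payload 3.1 kg.
Tool frame: the origin (TCP) lies at the very end of the fingers, on their centre line; the grasp point (between the pads) lies grip_point_offset behind it (grip_point_offset is the distance from the TCP to the grasp point, in m); z points along the fingers, y is the line along which they close (so a half turn about z gives the same grasp; the last joint's range is limited). The gripper opens to 87 mm and grips with 3 to 60 N. Pads are 19 mm wide; open, the fingers measure 117 mm over their backs; the gripper's body (75 mm by 190 mm) begins 51 mm behind the grasp point.
Start: joints at [66.205, 30.224, 82.088, -0, 67.689, -10.227], TCP at [0.147, 0.608, 0.223] pointing down, gripper open.
Joint ranges: [-176.69, 176.69], [-43.24, 126.21], [12.49, 139.97], [-82, 262], [0, 151.66], [-163.58, 163.58]. Speed limits (degrees/s): [159.86, 159.86, 180, 180, 180, 180].

### API

Orientations are given as a 3x3 rotation matrix whose columns are the frame's x, y, z axes.
In Python, from rig import * gives the robot as it stands.
- The arm moves only by the tool move_arm, never from a script. Its argument "increments" is a list of rows, each a list of 3 entries, a list of its own where there are three numbers: the shift along the tool's x, y, z in units of 30 mm (1.0 is 30 mm), then the turn, a rotation vector about the tool's x, y, z in units of 120 degrees (1.0 is 120 degrees), then the closure, from 0 (fully open) to 1 (shut). A call has 1 to 20 rows; each row shifts and turns the commanded pose from where the row before left it, along the tool's axes as they then stand; what a row does not reach is not made up. A row lasts 1/12 s, in which the tool goes at most 41.7 mm and 7.16 degrees, less where a joint would pass 70% of its speed; a pose out of reach is approached as far as the arm can. A call with a number of a shift or a turn outside -1 to 1 is refused whole. A call with a gripper value outside its range is refused whole. The fingers move at their own pace and stop on an object; the grip force is fixed at half the most. Time passes only in rows, so rows that do not move let the fingers close. It gives the time, the measured TCP pose, the force, the opening and the grip force at its end, in the units of the state.
- read_state(): the state, without advancing time (a new reading comes with each control period).
- capture(name): name is "scene" or "side" or "wrist"; returns a dict with "img" (420x560x3 uint8, red, green, blue), "mtx" (3x3 intrinsics, pixels), "eye" and "rotation" of the camera in the world. Camera axes: x right, y down, z forward; pixel columns grow to the right and rows downward; lengths in m; the calibration is good to about 2 mm. A picture is of the moment at which its call begins. There is no depth.
- hand_in(): hands the job in; it is judged then, once.
Trained networks look in a picture, given as the dict that the camera call returned (one of the last four; its "shot" number tells which), for a name from the list of things; names that differ only in an ending like _2 or _b are one class to them, and where a whole thing is asked for, a point or a joint stands for the part that bears it (a point fixed in the world has none). Each returns a list of dicts, best first, with "confidence" (0 to 1); they miss things now and then, are a little off and sometimes report something else, mostly with a low value. They report only what shows in the picture. A call takes as long as a camera call. They do not tell look-alikes from the thing itself.
- search_frame(picture, label): "extent" ([left, top, right, bottom] as shares, 0 to 1, of the picture: columns of its width, rows of its height, round what is visible of it).
- pinpoint(picture, label): "xy" ([column, row] as shares, 0 to 1, of the picture: columns of its width, rows of its height: a listed point, or the origin of a listed thing).
The state is a dict: "time_s": time; "joint_positions": joint angles; "qvel": joint speeds; "tau": joint torques, N m; "position": TCP position; "tcp_rot": TCP orientation; "force": force on the tool from outside, world axes, zero at the start; "moment": the same for the moment, N m; "opening": opening from 0.0 (shut) to 1.0 (fully open); "grasp_force": force on a finger pad.
Only numpy, scipy, OpenCV 4.12 (cv2) and the standard library are available. Lean on these libraries where they do the work, as an engineer would, in place of code of your own. Each camera call takes 0.05 s, during which the arm holds its last target. There are 200 camera calls.

### The job

Move the four pairs of pliers from the steel wire stand to the wooden rack, one to each bay, so that they hang astride its rail jaws up, in order of jaw length with the shortest in the left-hand bay as the robot sees it: end cutters, side cutters, flat-nose, needle-nose. Set each pair down on the rail in about the middle of its bay rather than dropping it, and leave the borax dish and the flux bottle standing where they are.

Things in the scene. Friction and masses are not known exactly. Their poses are not given: they have to be found in the camera images.
- end_cutters: End cutters: shortest jaws, blunt, cutting edge across the top, 22 mm along y; top at z=34 mm. Steel, black handles. Origin in the crotch (underside of the joint, rests on the rail); z up to the jaws, x across the handles, y thickness. Joint flat-sided, 30 (x) x 11 (y) mm, z=1 to 21 mm: grip it across x. Handles reach 86 mm below, 61 mm wide outside; gap 16 mm at the crotch, 37 mm half-way down. 85 g.
- side_cutters: Side cutters: short wedge head tapering to a blunt point; top at z=44 mm. Steel, black handles. Origin in the crotch (underside of the joint, rests on the rail); z up to the jaws, x across the handles, y thickness. Joint flat-sided, 28 (x) x 11 (y) mm, z=1 to 21 mm: grip it across x. Handles reach 86 mm below, 59 mm wide outside; gap 16 mm at the crotch, 37 mm half-way down. 85 g.
- flat_nose: Flat-nose: two broad square-ended parallel jaws, 14 x 11 mm together; top at z=54 mm. Steel, black handles. Origin in the crotch (underside of the joint, rests on the rail); z up to the jaws, x across the handles, y thickness. Joint flat-sided, 26 (x) x 11 (y) mm, z=1 to 21 mm: grip it across x. Handles reach 86 mm below, 57 mm wide outside; gap 16 mm at the crotch, 37 mm half-way down. 85 g.
- needle_nose: Needle-nose: longest jaws, slim, tapering to a point; top at z=64 mm. Steel, black handles. Origin in the crotch (underside of the joint, rests on the rail); z up to the jaws, x across the handles, y thickness. Joint flat-sided, 26 (x) x 11 (y) mm, z=1 to 21 mm: grip it across x. Handles reach 86 mm below, 57 mm wide outside; gap 16 mm at the crotch, 37 mm half-way down. 85 g.
- bay_1: Leftmost bay (robot's view) of the wooden rack rail, 12 mm thick round bar along y, top 115 mm above the bench. Origin: top of the rail at mid-bay; x away from the robot, y to its left, z up; pliers properly hung have their origin here, their x along this x. Bays are 52 mm apart, parted by thin dark discs that rise 7 mm above the rail; end panels rise 24 mm. Fixed.
- bay_2: Second bay from the left of the wooden rack rail, 12 mm thick round bar along y, top 115 mm above the bench. Origin: top of the rail at mid-bay; x away from the robot, y to its left, z up; pliers properly hung have their origin here, their x along this x.
- bay_3: Third bay from the left of the wooden rack rail, 12 mm thick round bar along y, top 115 mm above the bench. Origin: top of the rail at mid-bay; x away from the robot, y to its left, z up; pliers properly hung have their origin here, their x along this x.
- bay_4: Rightmost bay (robot's view) of the wooden rack rail, 12 mm thick round bar along y, top 115 mm above the bench. Origin: top of the rail at mid-bay; x away from the robot, y to its left, z up; pliers properly hung have their origin here, their x along this x.
- borax_dish: Bystander: small white ceramic dish, 62 mm across, 22 mm high, between the rack and the stand. Origin under its centre.
- flux_bottle: Bystander: small white plastic bottle, 38 mm across, 96 mm tall, between the rack and the stand, farther from the robot. Origin under its centre. The pliers start astride the other piece, the fixed steel wire stand on a green-enamelled base plate: round bar 10 mm thick, 220 mm long, top 115 mm above the bench, pliers about 52 mm apart in any order.
Things that resemble listed ones, but are neither listed nor needed, are in the scene too. Leave any green or pink look-alike of the end_cutters alone.

How it is judged (in metres and radians):
At the end, for the whole second after the job is handed in: End cutters, side cutters, flat-nose, needle-nose hang in bays 1 to 4 in that order: crotch within 14 mm sideways and 6 mm in height of the bay's origin, within 0.2 rad of upright and 0.4 rad of square to the rail, at rest; dish and bottle within 30 mm of their start, bottle upright (horizontal distance between end_cutters and bay_1 below 0.014 m and z of end_cutters in the frame of bay_1 between -0.006 and 0.006 m and angle between each of end_cutters, side_cutters, flat_nose, needle_nose's own z axis and vertical below 0.2 rad and angle between the x axis of end_cutters and the x axis of bay_1, either way round below 0.4 rad and linear speed of each of end_cutters, side_cutters, flat_nose, needle_nose below 0.03 m/s and angular speed of each of end_cutters, side_cutters, flat_nose, needle_nose below 0.3 rad/s and horizontal distance between side_cutters and bay_2 below 0.014 m and z of side_cutters in the frame of bay_2 between -0.006 and 0.006 m and angle between the x axis of side_cutters and the x axis of bay_2, either way round below 0.4 rad and horizontal distance between flat_nose and bay_3 below 0.014 m and z of flat_nose in the frame of bay_3 between -0.006 and 0.006 m and angle between the x axis of flat_nose and the x axis of bay_3, either way round below 0.4 rad and horizontal distance between needle_nose and bay_4 below 0.014 m and z of needle_nose in the frame of bay_4 between -0.006 and 0.006 m and angle between the x axis of needle_nose and the x axis of bay_4, either way round below 0.4 rad and distance of each of borax_dish, flux_bottle from where it was at the start of the episode below 0.03 m and angle between flux_bottle's own z axis and vertical below 0.3 rad); the robot touches nothing.
It fails at once if end cutters let fall (moving faster than 0.8 m/s out of the fingers) (linear speed of end_cutters above 0.8 m/s and contact force between the fingers and end_cutters below 0.05 N).
It fails at once if side cutters let fall (moving faster than 0.8 m/s out of the fingers) (linear speed of side_cutters above 0.8 m/s and contact force between the fingers and side_cutters below 0.05 N).
It fails at once if flat nose let fall (moving faster than 0.8 m/s out of the fingers) (linear speed of flat_nose above 0.8 m/s and contact force between the fingers and flat_nose below 0.05 N).
It fails at once if needle nose let fall (moving faster than 0.8 m/s out of the fingers) (linear speed of needle_nose above 0.8 m/s and contact force between the fingers and needle_nose below 0.05 N).
It fails at once if the dish or the bottle pushed away or knocked over (distance of any of borax_dish, flux_bottle from where it was at the start of the episode above 0.03 m or angle between flux_bottle's own z axis and vertical above 0.3 rad).
It also fails if it takes over 120 s, if anything falls off the work surface, if the arm or the gripper's body presses on something with over 40 N, if the wrist force passes 120 N, or if a joint passes its speed limit or range.

## Working session

There is one attempt and no reset: what is moved stays moved. The work goes in short steps, Python scripts to look and compute and a tool call to move; the robot and the scene stay as the last step left them, time stands still between calls to the robot, and variables do not carry over. Pictures are saved under pics/ and viewed, at most 14 in all, crops included, and the job is handed in when it is done.

Besides the shell and the picture viewer there is one more tool, called after "Emit:" as a command line: name --argument value ..., lists and objects as JSON in quotes. move_arm: Moves the arm, as the interface text tells. Its arguments: {"type":"object","properties":{"increments":{"type":"array"}},"required":["increments"]}

```bash
ls; mkdir -p pics; cat > h.py <<'E'
from rig import *
import numpy as np, cv2
def ray(p,uv):
    d=np.array(p["rotation"])@np.linalg.inv(np.array(p["mtx"]))@np.array([uv[0],uv[1],1.0])
    return np.array(p["eye"]),d/np.linalg.norm(d)
def atz(p,uv,z):
    e,d=ray(p,uv); return e+d*(z-e[2])/d[2]
def proj(p,X):
    c=np.array(p["rotation"]).T@(np.array(X)-np.array(p["eye"])); c=np.array(p["mtx"])@c; return c[:2]/c[2]
def tri(rs):
    A=sum(np.eye(3)-np.outer(d,d) for e,d in rs); b=sum((np.eye(3)-np.outer(d,d))@e for e,d in rs)
    return np.linalg.solve(A,b)
def save(p,n): cv2.imwrite("pics/"+n+".png",p["img"][:,:,::-1])
E
python3 - <<'E'
from h import *
np.set_printoptions(precision=4,suppress=True)
s=read_state(); print(s)
names=["end_cutters","side_cutters","flat_nose","needle_nose","bay_1","bay_2","bay_3","bay_4","borax_dish","flux_bottle"]
for c in ["scene","side"]:
    p=capture(c); save(p,c+"0"); print(c,p["eye"],p["rotation"])
    for n in names:
        for r in pinpoint(p,n)[:4]:
            uv=np.array(r["xy"])*[560,420]; print(n,uv.round(1),round(r["confidence"],2),atz(p,uv,0.115 if n[-1] not in "h" and n!="flux_bottle" else 0))
E
```

```text
pics
{'time_s': 0.0, 'joint_positions': array([ 66.2061,  30.2779,  82.1555,  -0.0005,  67.6888, -10.227 ]), 'qvel': array([-0.0219, -0.0929, -0.0044, -0.1292, -0.0234,  0.0146]), 'tau': array([ -0.0005, -44.0035, -17.6597,   0.0635,   0.0582,  -0.0002]), 'position': array([0.1463, 0.6069, 0.2216]), 'tcp_rot': array([[-0.9721,  0.2346, -0.0009],
       [ 0.2346,  0.9721, -0.002 ],
       [ 0.0004, -0.0021, -1.    ]]), 'force': array([-0.5226, -0.0448, -0.8183]), 'moment': array([ 0.0078, -0.0108, -0.0472]), 'grasp_force': 0.0, 'opening': 1.0007904053632954}
scene [ 1.0784 -0.1043  0.7605] [[ 0.1966  0.7358 -0.6481]
 [ 0.9805 -0.1474  0.1301]
 [ 0.0002 -0.661  -0.7504]]
end_cutters [366.  152.9] 0.94 [0.3786 0.2326 0.115 ]
end_cutters [365.4 192.8] 0.77 [0.5046 0.1885 0.115 ]
end_cutters [400.5 155.1] 0.69 [0.4024 0.3105 0.115 ]
side_cutters [340.  193.4] 0.79 [0.4955 0.1337 0.115 ]
flat_nose [413.5 194.4] 0.93 [0.5298 0.2893 0.115 ]
flat_nose [339.9 194.7] 0.26 [0.4993 0.1325 0.115 ]
needle_nose [393.5 195.9] 0.7 [0.5254 0.2451 0.115 ]
bay_1 [175.1 230.7] 0.7 [ 0.5303 -0.2202  0.115 
[... 1580 characters left out ...]
] 0.67 [ 0.5222 -0.1567  0.115 ]
bay_2 [298.8 247.7] 0.63 [ 0.5209 -0.1113  0.115 ]
bay_2 [301.8 303.5] 0.55 [ 0.5151 -0.2674  0.115 ]
bay_2 [298.4 282.8] 0.52 [ 0.5132 -0.2153  0.115 ]
bay_3 [301.2 262.1] 0.67 [ 0.5222 -0.1567  0.115 ]
bay_3 [298.8 247.7] 0.63 [ 0.5209 -0.1113  0.115 ]
bay_3 [301.8 303.5] 0.55 [ 0.5151 -0.2674  0.115 ]
bay_3 [298.4 282.8] 0.52 [ 0.5132 -0.2153  0.115 ]
bay_4 [301.2 262.1] 0.67 [ 0.5222 -0.1567  0.115 ]
bay_4 [298.8 247.7] 0.63 [ 0.5209 -0.1113  0.115 ]
bay_4 [301.8 303.5] 0.55 [ 0.5151 -0.2674  0.115 ]
bay_4 [298.4 282.8] 0.52 [ 0.5132 -0.2153  0.115 ]
borax_dish [273.7 257.7] 0.75 [0.4767 0.0156 0.    ]
flux_bottle [337.6 255.8] 0.79 [0.6222 0.021  0.    ]
```

```bash
python3 - <<'E'
import cv2
for n,(x0,y0,x1,y1) in {"scene0":(110,90,470,360),"side0":(170,90,430,330)}.items():
    i=cv2.imread(f"pics/{n}.png")[y0:y1,x0:x1]; cv2.imwrite(f"pics/{n}c.png",cv2.resize(i,(800,600) if n=="scene0" else (650,600),interpolation=cv2.INTER_CUBIC))
E
```

```text
(no output)
```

View pics/scene0c.png

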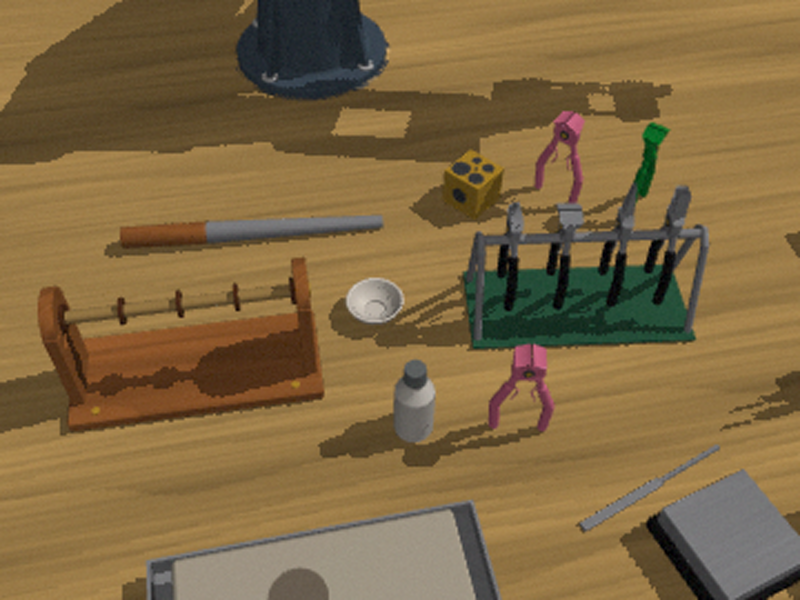

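View pics/side0c.png

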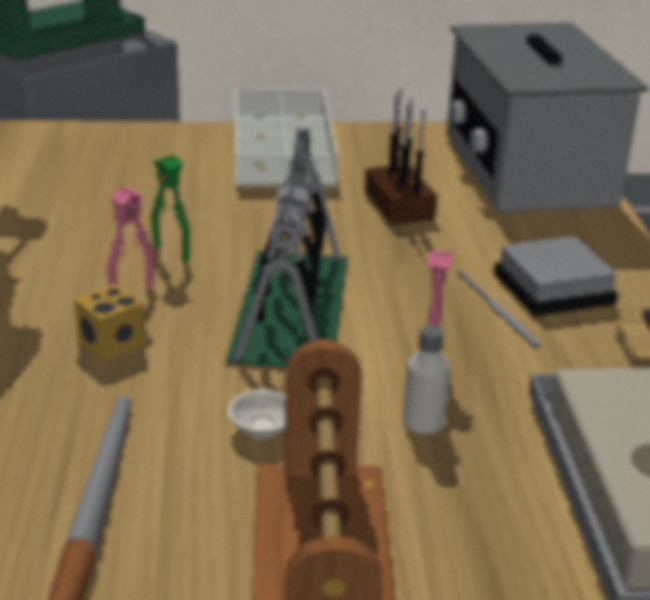

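The stand holds, from right to left (robot's view): a tapered pair at about (340,193), the broad end cutters at (365,193), a pointed one at (393,196) and a wide one at (413,194). The rack is at left with its rail around (120–250, 220–232). I'll look from above with the wrist camera.

Emit:
move_arm --increments '[[[0, 0, -0.18], [0, 0, 0.05], 0], [[0, 0, -0.18], [0, 0, 0.05], 0], [[0, 0, -0.18], [0, 0, 0.05], 0], [[0, 0, -0.18], [0, 0, 0.05], 0], [[0, 0, -0.18], [0, 0, 0.05], 0], [[0, 0, -0.18], [0, 0, 0.05], 0], [[0, 0, -0.18], [0, 0, 0.05], 0], [[0, 0, -0.18], [0, 0, 0.05], 0], [[0, 0, -0.18], [0, 0, 0.05], 0], [[0, 0, -0.18], [0, 0, 0.05], 0], [[0, 0, -0.18], [0, 0, 0.05], 0], [[0, 0, -0.18], [0, 0, 0.05], 0], [[0, 0, -0.18], [0, 0, 0.05], 0], [[0, 0, -0.18], [0, 0, 0.05], 0], [[0, 0, -0.18], [0, 0, 0.05], 0]]'

```text
time_s: 2.35
position: [0.1465, 0.6075, 0.3038]
tcp_rot: [[0.24, 0.971, -0.0], [0.971, -0.24, -0.0], [-0.0, -0.0, -1.0]]
force: [0.9, 0.1, -0.4]
opening: 1.003
grasp_force: 0.0
```

Emit:
move_arm --increments '[[[-0.5, 0.745, 0], [0, 0, 0], 0], [[-0.5, 0.745, 0], [0, 0, 0], 0], [[-0.5, 0.745, 0], [0, 0, 0], 0], [[-0.5, 0.745, 0], [0, 0, 0], 0], [[-0.5, 0.745, 0], [0, 0, 0], 0], [[-0.5, 0.745, 0], [0, 0, 0], 0], [[-0.5, 0.745, 0], [0, 0, 0], 0], [[-0.5, 0.745, 0], [0, 0, 0], 0], [[-0.5, 0.745, 0], [0, 0, 0], 0], [[-0.5, 0.745, 0], [0, 0, 0], 0], [[-0.5, 0.745, 0], [0, 0, 0], 0], [[-0.5, 0.745, 0], [0, 0, 0], 0], [[-0.5, 0.745, 0], [0, 0, 0], 0], [[-0.5, 0.745, 0], [0, 0, 0], 0], [[-0.5, 0.745, 0], [0, 0, 0], 0], [[-0.5, 0.745, 0], [0, 0, 0], 0], [[-0.5, 0.745, 0], [0, 0, 0], 0], [[-0.5, 0.745, 0], [0, 0, 0], 0], [[-0.5, 0.745, 0], [0, 0, 0], 0], [[-0.5, 0.745, 0], [0, 0, 0], 0]]'

```text
time_s: 4.02
position: [0.5115, 0.2099, 0.3037]
tcp_rot: [[0.235, 0.972, 0.0], [0.972, -0.235, 0.0], [0.0, 0.0, -1.0]]
force: [1.7, 0.3, 1.0]
opening: 1.0
grasp_force: 0.0
```

```bash
python3 - <<'E'
from h import *
import rig
np.set_printoptions(precision=4,suppress=True)
print([n for n in dir(rig) if n[0]!="_"], getattr(rig,"grip_point_offset",None))
s=read_state(); print(s["position"],s["tcp_rot"],s["force"])
p=capture("wrist"); save(p,"w1"); print(p["eye"],p["rotation"])
for n in ["end_cutters","side_cutters","flat_nose","needle_nose"]:
    for r in pinpoint(p,n)[:4]:
        uv=np.array(r["xy"])*[560,420]; print(n,uv.round(1),round(r["confidence"],2),atz(p,uv,0.115))
E
```

```text
['PlanningError', 'capture', 'grip_point_offset', 'hand_in', 'pinpoint', 'read_state', 'search_frame'] 0.0187
[0.5115 0.2099 0.3037] [[ 0.2347  0.9721  0.0002]
 [ 0.9721 -0.2347  0.0001]
 [ 0.0002  0.0002 -1.    ]] [1.6995 0.255  1.0342]
[0.531  0.291  0.4647] [[ 0.9721 -0.2236 -0.0707]
 [-0.2345 -0.9272 -0.292 ]
 [-0.0003  0.3005 -0.9538]]
end_cutters [144.8 106.2] 0.96 [0.3956 0.3281 0.115 ]
end_cutters [138.2 185.6] 0.82 [0.3577 0.2493 0.115 ]
end_cutters [280.  211.1] 0.75 [0.5069 0.1821 0.115 ]
end_cutters [400.8 234.1] 0.68 [0.6399 0.1205 0.115 ]
side_cutters [285.8 250.4] 0.71 [0.5022 0.1319 0.115 ]
side_cutters [281.6 212.3] 0.54 [0.5084 0.1803 0.115 ]
flat_nose [274.5 112.4] 0.93 [0.5268 0.2901 0.115 ]
needle_nose [279.1 160.4] 0.59 [0.5197 0.2396 0.115 ]
```

View pics/w1.png

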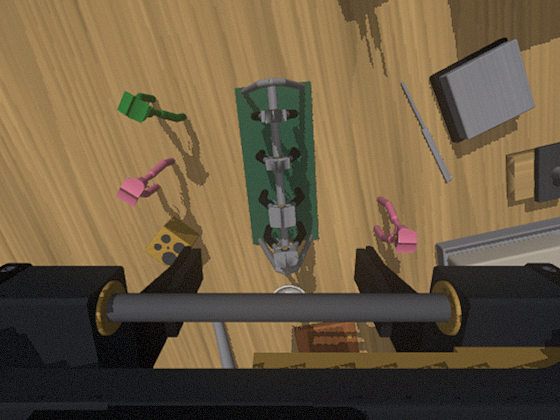

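Viewed from above, the stand holds from the bottom of the picture up: side cutters (286,250), end cutters (280,211), needle-nose (279,160) and flat-nose (275,112). Pink and green look-alikes stand on both sides. I'll take the side cutters first.

Emit:
move_arm --increments '[[[-0.66, 0.02, 0], [0, 0, 0], 0], [[-0.66, 0.02, 0], [0, 0, 0], 0], [[-0.66, 0.03, 0], [0, 0, 0], 0], [[-0.65, 0.03, 0], [0, 0, 0], 0], [[0, 0, 0.6], [0, 0, 0], 0], [[0, 0, 0.6], [0, 0, 0], 0], [[0, 0, 0.6], [0, 0, 0], 0], [[0, 0, 0.6], [0, 0, 0], 0], [[0, 0, 0.6], [0, 0, 0], 0], [[0, 0, 0.6], [0, 0, 0], 0], [[0, 0, 0.4], [0, 0, 0], 0]]'

```text
time_s: 5.18
position: [0.4934, 0.1349, 0.1823]
tcp_rot: [[0.233, 0.973, -0.002], [0.973, -0.233, 0.0], [-0.0, -0.002, -1.0]]
force: [0.1, 0.3, 1.0]
opening: 1.0
grasp_force: 0.0
```

```bash
python3 - <<'E'
from h import *
np.set_printoptions(precision=4,suppress=True)
s=read_state(); print(s["position"],s["force"])
for c in ["scene","side","wrist"]:
    p=capture(c); save(p,c+"2"); print(c, proj(p,s["position"]))
    for n in ["end_cutters","side_cutters","flat_nose","needle_nose"]:
        for r in pinpoint(p,n)[:3]:
            uv=np.array(r["xy"])*[560,420]; print(n,uv.round(1),round(r["confidence"],2),atz(p,uv,0.115))
a=cv2.imread("pics/scene2.png")[120:270,280:480]; b=cv2.imread("pics/side2.png")[80:280,200:380]
cv2.imwrite("pics/c2.png",np.hstack([cv2.resize(a,(440,330),interpolation=3),cv2.resize(b,(297,330),interpolation=3)]))
E
```

```text
[0.4934 0.1349 0.1823] [0.1393 0.3204 0.9782]
scene [343.5091 169.9503]
end_cutters [348.5 260. ] 0.81 [0.6667 0.1002 0.115 ]
end_cutters [362.3 196.2] 0.69 [0.513  0.1787 0.115 ]
end_cutters [404.8 156.1] 0.68 [0.4078 0.3191 0.115 ]
side_cutters [338.6 196.6] 0.72 [0.5041 0.128  0.115 ]
flat_nose [413.6 195.3] 0.78 [0.5323 0.2885 0.115 ]
needle_nose [392.6 193.8] 0.56 [0.5191 0.2455 0.115 ]
side [280.458  161.6844]
end_cutters [225.6 180.6] 0.91 [0.3632 0.1742 0.115 ]
end_cutters [285.  177.6] 0.81 [0.5073 0.1898 0.115 ]
end_cutters [342.  204.9] 0.46 [0.6276 0.0525 0.115 ]
side_cutters [283.5 190.7] 0.66 [0.5009 0.121  0.115 ]
needle_nose [292.5 162.3] 0.6 [0.5309 0.2811 0.115 ]
needle_nose [284.5 169.3] 0.53 [0.508  0.2378 0.115 ]
wrist [274.093  262.4389]
end_cutters [278.2 156.2] 0.91 [0.5078 0.1841 0.115 ]
end_cutters [455.4 199.9] 0.82 [0.6306 0.1206 0.115 ]
end_cutters [ 60.  126.8] 0.59 [0.3629 0.2403 0.115 ]
side_cutters [286.9 220.1] 0.88 [0.5028 0.1348 0.115 ]
flat_nose [406.5 258.3] 0.19 [0.589  0.0805 0.115 ]
needle_nose [272.3  71. ] 0.69 [0.5173 0.2404 0.115 ]
```

View pics/c2.png

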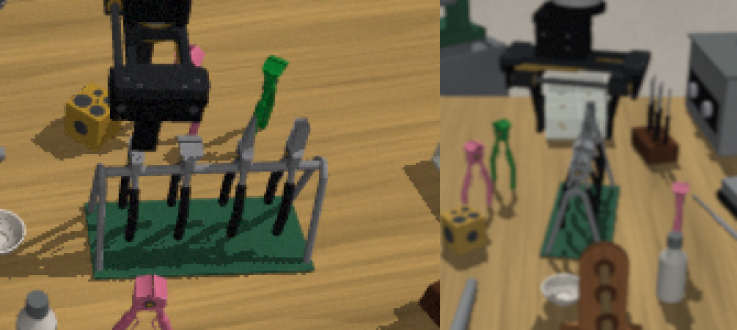

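Emit:
move_arm --increments '[[[-0.06, 0.17, 0], [0, 0, 0], 0], [[0, 0, 0.5], [0, 0, 0], 0], [[0, 0, 0.5], [0, 0, 0], 0], [[0, 0, 0.5], [0, 0, 0], 0], [[0, 0, 0.4], [0, 0, 0], 0], [[0, 0, 0.2], [0, 0, 0], 0], [[0, 0, 0.16], [0, 0, 0], 0], [[0, 0, 0], [0, 0, 0], 0]]'

```text
time_s: 6.6
position: [0.4995, 0.1305, 0.115]
tcp_rot: [[0.235, 0.972, -0.001], [0.972, -0.235, -0.0], [-0.0, -0.001, -1.0]]
force: [-0.5, 0.0, 0.6]
opening: 0.999
grasp_force: 0.0
```

```bash
python3 - <<'E'
from h import *
p=capture("wrist"); save(p,"w3"); 
p=capture("scene"); a=p["img"][120:240,290:450,::-1]; cv2.imwrite("pics/s3.png",cv2.resize(a,(640,480),interpolation=3))
b=cv2.imread("pics/w3.png"); cv2.imwrite("pics/c3.png",np.hstack([cv2.resize(a,(400,300),interpolation=3),cv2.resize(b[120:360,130:430],(375,300))]))
E
```

```text
(no output)
```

View pics/c3.png

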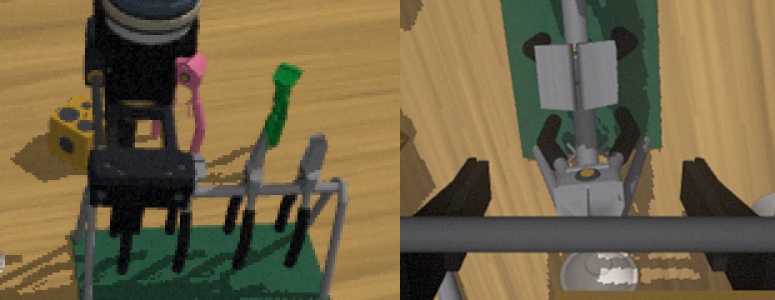

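The wrist view (right half) shows the side cutters midway between the fingers, at about (587,190). Closing.

Emit:
move_arm --increments '[[[0, 0, 0], [0, 0, 0], 1], [[0, 0, 0], [0, 0, 0], 1], [[0, 0, 0], [0, 0, 0], 1], [[0, 0, 0], [0, 0, 0], 1], [[0, 0, 0], [0, 0, 0], 1], [[0, 0, 0], [0, 0, 0], 1], [[0, 0, 0], [0, 0, 0], 1], [[0, 0, 0], [0, 0, 0], 1], [[0, 0, 0], [0, 0, 0], 1], [[0, 0, 0], [0, 0, 0], 1]]'

```text
time_s: 7.53
position: [0.5, 0.1307, 0.1158]
tcp_rot: [[0.235, 0.972, 0.001], [0.972, -0.235, -0.0], [0.0, 0.001, -1.0]]
force: [0.0, 0.6, 1.9]
opening: 0.328
grasp_force: 8.9
```

Emit:
move_arm --increments '[[[0, 0, 0], [0, 0, 0], 1], [[0, 0, 0], [0, 0, 0], 1], [[0, 0, -0.2], [0, 0, 0], 1], [[0, 0, -0.4], [0, 0, 0], 1], [[0, 0, -0.6], [0, 0, 0], 1], [[0, 0, -0.6], [0, 0, 0], 1], [[0, 0, -0.6], [0, 0, 0], 1], [[0, 0, -0.6], [0, 0, 0], 1], [[0, 0, -0.6], [0, 0, 0], 1], [[0, 0, -0.6], [0, 0, 0], 1], [[0, 0, -0.6], [0, 0, 0], 1], [[0, 0, -0.4], [0, 0, 0], 1], [[0, 0, -0.2], [0, 0, 0], 1]]'

```text
time_s: 8.62
position: [0.5001, 0.1308, 0.2798]
tcp_rot: [[0.234, 0.972, 0.003], [0.972, -0.234, 0.0], [0.001, 0.003, -1.0]]
force: [-0.7, 0.7, -0.8]
opening: 0.314
grasp_force: 30.0
```

```bash
python3 - <<'E'
from h import *
np.set_printoptions(precision=4,suppress=True)
s=read_state(); print(s["position"],s["grasp_force"],s["opening"])
rs=[]
for c in ["scene","side","wrist"]:
    p=capture(c)
    for r in pinpoint(p,"side_cutters")[:2]:
        uv=np.array(r["xy"])*[560,420]; print(c,uv.round(1),proj(p,s["position"]),r["confidence"])
    if c!="wrist": rs.append(p)
    for n in ["bay_1"]:
        for r in pinpoint(p,n)[:4]:
            uv=np.array(r["xy"])*[560,420]; print(n,uv.round(1),round(r["confidence"],2),atz(p,uv,0.115))
    if c=="scene":save(p,"s4")
cv2.imwrite("pics/s4c.png",cv2.resize(cv2.imread("pics/s4.png")[60:300,120:440],(800,600),interpolation=3))
E
```

```text
[0.5001 0.1308 0.2798] 29.999681642632705 0.31419203130905227
scene [349.5 131.5] [348.0173 134.229 ] 0.49
scene [176.4 225.8] [348.0173 134.229 ] 0.42
bay_1 [227.7 220.5] 0.72 [ 0.5244 -0.1139  0.115 ]
bay_1 [175.1 226.5] 0.66 [ 0.5193 -0.22    0.115 ]
bay_1 [155.8 228.6] 0.54 [ 0.5172 -0.2583  0.115 ]
bay_1 [205.2 221.3] 0.47 [ 0.5174 -0.1593  0.115 ]
side [283. 118.] [284.251  121.0859] 0.58
bay_1 [298.9 250.4] 0.73 [ 0.5204 -0.1201  0.115 ]
bay_1 [298.3 263.5] 0.72 [ 0.5167 -0.1609  0.115 ]
bay_1 [300.4 283.3] 0.7 [ 0.5164 -0.2167  0.115 ]
bay_1 [284.5 180.2] 0.58 [0.5055 0.1757 0.115 ]
wrist [279.4 257.9] [280.4716 266.9489] 0.65
```

View pics/s4c.png

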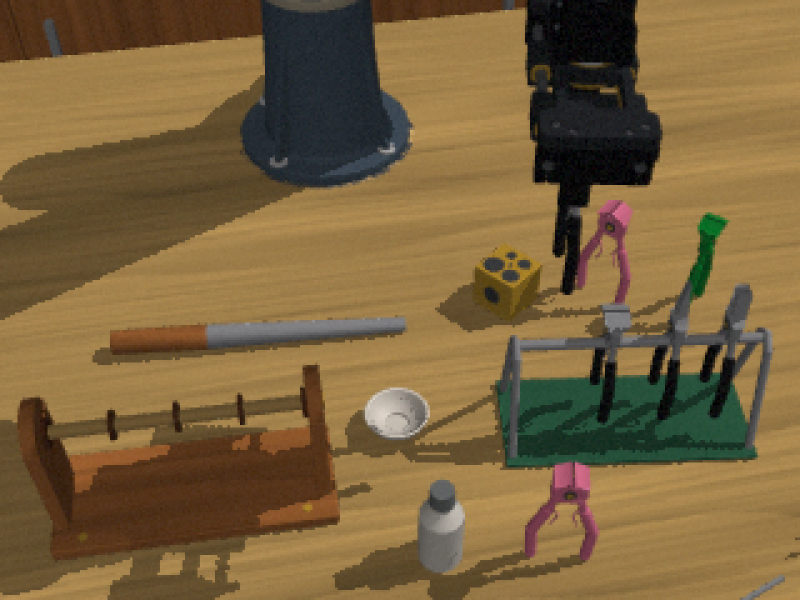

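The side cutters are held upright, and the dish and bottle haven't moved. Moving over the rack to measure it with the wrist camera.

Emit:
move_arm --increments '[[[0, 0, 0], [0, 0, -0.0185], 1], [[0, 0, 0], [0, 0, -0.0185], 1], [[0, 0, 0], [0, 0, -0.0185], 1], [[0, 0, 0], [0, 0, -0.0185], 1], [[0, 0, 0], [0, 0, -0.0185], 1]]'

```text
time_s: 9.48
position: [0.4995, 0.1307, 0.2772]
tcp_rot: [[0.041, 0.999, -0.001], [0.999, -0.041, -0.0], [-0.0, -0.001, -1.0]]
force: [1.2, -0.2, -1.7]
opening: 0.322
grasp_force: 30.0
```

Emit:
move_arm --increments '[[[-0.4, 0.06, 0], [0, 0, 0], 1], [[-0.7, 0.06, 0], [0, 0, 0], 1], [[-0.7, 0.06, 0], [0, 0, 0], 1], [[-0.7, 0.06, 0], [0, 0, 0], 1], [[-0.7, 0.06, 0], [0, 0, 0], 1], [[-0.7, 0.06, 0], [0, 0, 0], 1], [[-0.7, 0.06, 0], [0, 0, 0], 1], [[-0.7, 0.06, 0], [0, 0, 0], 1], [[-0.7, 0.06, 0], [0, 0, 0], 1], [[-0.7, 0.06, 0], [0, 0, 0], 1], [[-0.7, 0.06, 0], [0, 0, 0], 1], [[-0.7, 0.06, 0], [0, 0, 0], 1], [[-0.7, 0.06, 0], [0, 0, 0], 1], [[-0.7, 0.06, 0], [0, 0, 0], 1], [[-0.7, 0.06, 0], [0, 0, 0], 1], [[-0.7, 0.06, 0], [0, 0, 0], 1], [[-0.7, 0.06, 0], [0, 0, 0], 1], [[-0.7, 0.06, 0], [0, 0, 0], 1], [[-0.7, 0.06, 0], [0, 0, 0], 1], [[-0.3, 0.06, 0], [0, 0, 0], 1]]'

```text
time_s: 11.15
position: [0.518, -0.2731, 0.2773]
tcp_rot: [[0.046, 0.999, -0.0], [0.999, -0.046, -0.002], [-0.002, -0.0, -1.0]]
force: [-0.6, -0.1, -0.6]
opening: 0.318
grasp_force: 30.0
```

```bash
python3 - <<'E'
from h import *
np.set_printoptions(precision=4,suppress=True)
s=read_state(); print(s["position"],s["grasp_force"],s["opening"])
p=capture("wrist"); save(p,"w5"); np.savez("w5.npz",**{k:p[k] for k in("mtx","eye","rotation")}); print(p["eye"])
for r in pinpoint(p,"bay_1")[:5]:
    uv=np.array(r["xy"])*[560,420]; print(uv.round(1),round(r["confidence"],2),atz(p,uv,0.115))
for r in pinpoint(p,"side_cutters")[:2]: print(np.array(r["xy"])*[560,420],proj(p,s["position"]))
cv2.imwrite("pics/w5c.png",cv2.resize(p["img"][:,100:460,::-1],(514,600),interpolation=3))
E
```

```text
[ 0.518  -0.2731  0.2773] 29.999653697125012 0.31839057256785464
[ 0.5219 -0.1895  0.4382]
[278.3  80.5] 0.97 [ 0.5232 -0.1629  0.115 ]
[277.6 184.7] 0.93 [ 0.5178 -0.264   0.115 ]
[276.7 136.6] 0.9 [ 0.5192 -0.2148  0.115 ]
[276.1  21.3] 0.7 [ 0.5234 -0.1132  0.115 ]
[280.224 258.72 ] [278.0918 265.0369]
```

View pics/w5.png

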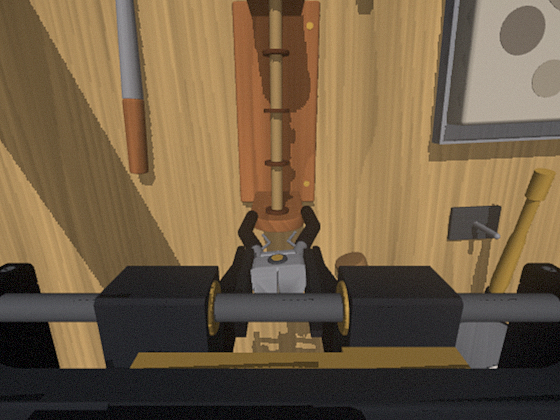

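The wrist view shows the rail running down column ~277, with discs at rows ~51, 110 and 163. The held side cutters are at (278,260). I'll refine the rail line and the discs.

```bash
python3 - <<'E'
from h import *
np.set_printoptions(precision=4,suppress=True)
p=dict(np.load("w5.npz")); im=cv2.imread("pics/w5.png").astype(float)
g=im[:,:,1]
for r0,r1 in [(15,42),(60,100),(120,155),(172,203)]:
    prof=cv2.GaussianBlur(g[r0:r1,255:300].mean(0)[None],(1,1),0)[0]
    print((r0+r1)/2,prof.round(0).astype(int))
print(g[0:215,274:280].mean(1).round(0).astype(int))
for rr in (51.5,110,163): print(atz(p,(277,rr),0.122))
print(atz(p,(280.2,258.7),.2773),p["mtx"])
E
```

```text
28.5 [ 62  64  67  66  65  65  64  64  63  63  63  62  61  58  78 107 117 124
 129 132 133 131 126 120 111 102  79  57  64  66  66  66  65  63  64  65
  65  65  65  66  65  66  66  65  66]
80.0 [104 103 103 100  92  87  83  74  69  68  65  63  63  60  63  91 112 121
 124 130 132 132 128 121 112 103  83  65  66  68  67  66  66  63  64  65
  65  65  64  63  64  66  66  66  66]
137.5 [103 107 105 106 105 103 102 100  99  97  96  92  93  92  89  88 100 117
 125 130 133 134 131 126 119 109  91  68  65  67  67  67  66  63  63  72
  82  80  76  79  87  92  91  91  92]
187.5 [ 89  89  91  93  95  96  95  94  91  91  91  88  88  88  88  83  86 109
 121 129 132 134 133 128 121 112  96  74  59  61  63  64  64  63  64  73
  78  76  78  79  84  87  85  85  85]
[ 82  83  84  83  82  82  82  82  82  79  96 122 126 125 127 125 125 127
 125 125 126 126 125 128 125 125 127 125 124 126 126 126 126 126 125 125
 125 127 126 125 126 126 126 126 125 125 126 132 107  50  54  55  48  34
  64  88  86  84  84  86  81 100 129 128 127 128 127 128 127 126 128 127
 128 128 128 128 128 127 128 127 129 127 129 128 128 127 128 127 126 128
 127 129 126 129 130 128 129 127 129 127 129 128 130 128 127 129 129 135
 110  52  56  53  62  81  88  86  85  84  82 106 130 129 129 129 128 129
 128 129 130 128 128 129 128 130 130 127 130 129 130 129 128 129 130 127
 128 130 129 130 130 130 128 129 129 130 130 130 127 131 129 131 135 111
  55  59  58  53  71  89  86  88  85 111 132 130 129 130 130 130 130 129
 130 129 130 128 130 129 129 130 129 130 130 130 130 129 128 130 132 128
 130 129 130 130 128 130 130 130 129 130 135 116  62  50  59  57  56]
[ 0.5231 -0.139   0.122 ]
[ 0.5207 -0.1895  0.122 ]
[ 0.5183 -0.2401  0.122 ]
[ 0.5193 -0.2692  0.2773] [[315.7214   0.     278.068 ]
 [  0.     315.7214 210.0606]
 [  0.       0.       1.    ]]
```

```bash
python3 - <<'E'
from h import *
np.set_printoptions(precision=4,suppress=True)
p=dict(np.load("w5.npz")); 
for u,r in [(275.2,28.5),(275.6,80),(276.3,137.5),(276.7,187.5)]: print(atz(p,(u,r),0.109))
im=cv2.imread("pics/w5.png").astype(int)
for r in (245,255,262,270): print(r,im[r,225:335,1])
print([proj(p,[.518,-.2731+d,.2773+z]) for d in (0,) for z in (0,.02)])
E
```

```text
[ 0.5224 -0.1176  0.109 ]
[ 0.5206 -0.1618  0.109 ]
[ 0.5187 -0.2161  0.109 ]
[ 0.5166 -0.2684  0.109 ]
245 [144 142 143 145 146 151 147 147 143 149 136 136 147 145 127 128 125 126
 105  40  34  31  39  32  41  36  42  46  53  68  90  97  79  73  58  33
  42 106 140 129 115 114  98  83  80  87  91  88  86  89  94  95  93  91
 100  97  91  97  91  87  88  94  98  93 100  92  77  93 113 117 100  83
 100 106 110 104 109 107 109 104 101  83  34  37  35  34 100 140 134 121
 116 117 126 151 157 153 162 155 153 159 153 158 157 152 149 146 147 155
 163 156]
255 [144 144 150 141 144 152 147 144 154 121  46  33  34  35  35  25  34  40
  36  35  43  37  41  42  40  42  33  38  39  56  73  92 112 112 101 116
 150 151 148 149 143 150 142 151 147 134 109  82  89  96 101 117 112 117
 119 112 102  80  54  45  70  94 114 105 104 105 106 109 104 106 108 105
 107 105 105 101 100  85  49  34  40  40  39  41  36  44  38  38  30  37
  40  33  36  34  27  26  52 124 161 158 159 162 161 152 150 146 153 158
 158 157]
262 [142 144 140 143 143 143 154 129  33  25  32  36  28  30  30  33  38  40
  36  44  49  3
[... 170 characters left out ...]
0 113 110 111 109 108 102 108 109
 111 110 108 103 101  99  90  55  29  37  40  38  46  35  39  41  36  37
  39  34  34  44  35  33  36  23  46 124 172 164 159 157 150 144 147 159
 160 163]
270 [152 144 104  32  24  34  25  32  42  30  37  30  30  22  36  34  40  43
  38  41  40  41  38  31  24  85 141 143 137 133 135 136 131 137 133 138
 134 137 134 133 132 138 134 135 137 130 137 131 136 135 138 145 149 129
 139 134 134 135 138 133 138 130 137 137 133 136 133 133 135 133 131 136
 137 134 135 138 133 135 142 138  96  24  28  31  38  36  33  39  37  38
  45  42  30  34  33  25  36  32  23  35  31  27  28  47  97 143 155 159
 163 143]
[array([278.1771, 265.088 ]), array([278.1664, 283.6174])]
```

Emit:
move_arm --increments '[[[0.5, -0.01, 0], [0, 0, 0], 1], [[0.6, -0.01, 0], [0, 0, 0], 1], [[0.7, -0.02, 0], [0, 0, 0], 1], [[0.7, -0.02, 0], [0, 0, 0], 1], [[0.6, -0.01, 0], [0, 0, 0], 1], [[0.4, -0.01, 0], [0, 0, 0], 1], [[0, 0, 0], [0, 0, 0], 1], [[0, 0, 0], [0, 0, 0], 1]]'

```text
time_s: 11.97
position: [0.5205, -0.163, 0.2781]
tcp_rot: [[0.04, 0.999, 0.0], [0.999, -0.04, -0.001], [-0.001, 0.0, -1.0]]
force: [-0.0, -0.5, -0.2]
opening: 0.321
grasp_force: 30.0
```

Emit:
move_arm --increments '[[[-0.13, 0, 0.3], [0, 0, 0], 1], [[0, 0, 0.5], [0, 0, 0], 1], [[0, 0, 0.6], [0, 0, 0], 1], [[0, 0, 0.6], [0, 0, 0], 1], [[0, 0, 0.6], [0, 0, 0], 1], [[0, 0, 0.6], [0, 0, 0], 1], [[0, 0, 0.6], [0, 0, 0], 1], [[0, 0, 0.5], [0, 0, 0], 1], [[0, 0, 0.4], [0, 0, 0], 1], [[0, 0, 0.2], [0, 0, 0], 1], [[0, 0, 0], [0, 0, 0], 1], [[0, 0, 0], [0, 0, 0], 1]]'

```text
time_s: 12.97
position: [0.5204, -0.1692, 0.1304]
tcp_rot: [[0.044, 0.999, -0.0], [0.999, -0.044, 0.0], [0.0, -0.0, -1.0]]
force: [-0.1, 0.9, -1.2]
opening: 0.317
grasp_force: 30.0
```

```bash
python3 - <<'E'
from h import *
p=capture("wrist"); q=capture("scene"); r=capture("side")
f=lambda a,w:cv2.resize(a[:,:,::-1],(w,300),interpolation=3)
cv2.imwrite("pics/c6.png",np.hstack([f(p["img"][100:360,170:390],254),f(q["img"][140:290,130:270],280),f(r["img"][180:330,240:360],240)]))
E
```

```text
(no output)
```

View pics/c6.png

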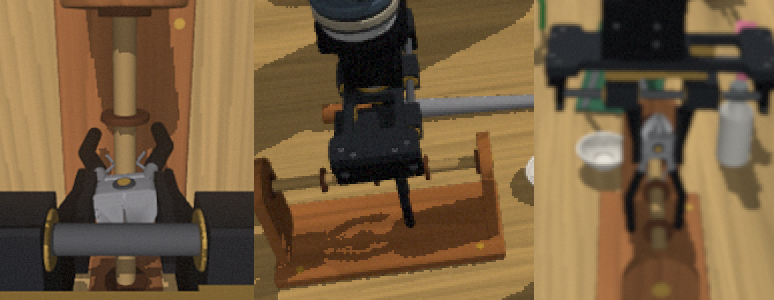

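The handles straddle the rail, centred in the wrist and side crops. Lowering gently.

Emit:
move_arm --increments '[[[0, 0, 0.15], [0, 0, 0], 1], [[0, 0, 0.1], [0, 0, 0], 1], [[0, 0, 0.07], [0, 0, 0], 1], [[0, 0, 0.05], [0, 0, 0], 1], [[0, 0, 0.03], [0, 0, 0], 1], [[0, 0, 0.03], [0, 0, 0], 1], [[0, 0, 0], [0, 0, 0], 1], [[0, 0, 0], [0, 0, 0], 1]]'

```text
time_s: 13.78
position: [0.5204, -0.1684, 0.1178]
tcp_rot: [[0.043, 0.999, -0.0], [0.999, -0.043, 0.0], [0.0, -0.0, -1.0]]
force: [-0.2, -0.5, -0.4]
opening: 0.322
grasp_force: 30.0
```

Emit:
move_arm --increments '[[[0, 0, 0.03], [0, 0, 0], 1], [[0, 0, 0.03], [0, 0, 0], 1], [[0, 0, 0.03], [0, 0, 0], 1], [[0, 0, 0], [0, 0, 0], 1], [[0, 0, 0], [0, 0, 0], 1]]'

```text
time_s: 14.2
position: [0.5206, -0.1685, 0.1157]
tcp_rot: [[0.043, 0.999, 0.001], [0.999, -0.043, -0.0], [-0.0, 0.001, -1.0]]
force: [-0.6, 0.7, 4.3]
opening: 0.32
grasp_force: 30.0
```

Contact is felt at about the seated height. Releasing and lifting.

Emit:
move_arm --increments '[[[0, 0, 0], [0, 0, 0], 0.5], [[0, 0, 0], [0, 0, 0], 0.2], [[0, 0, 0], [0, 0, 0], 0], [[0, 0, 0], [0, 0, 0], 0], [[0, 0, 0], [0, 0, 0], 0], [[0, 0, 0], [0, 0, 0], 0], [[0, 0, -0.3], [0, 0, 0], 0], [[0, 0, -0.5], [0, 0, 0], 0], [[0, 0, -0.6], [0, 0, 0], 0], [[0, 0, -0.6], [0, 0, 0], 0], [[0, 0, -0.6], [0, 0, 0], 0], [[0, 0, -0.6], [0, 0, 0], 0], [[0, 0, -0.4], [0, 0, 0], 0], [[0, 0, 0], [0, 0, 0], 0], [[0, 0, 0], [0, 0, 0], 0]]'

```text
time_s: 15.45
position: [0.5207, -0.1685, 0.2241]
tcp_rot: [[0.043, 0.999, 0.002], [0.999, -0.043, -0.001], [-0.001, 0.002, -1.0]]
force: [-0.7, -0.3, -0.1]
opening: 1.001
grasp_force: 0.0
```

```bash
cat > see.py <<'E'
from h import *
import sys
np.set_printoptions(precision=4,suppress=True)
s=read_state(); print(s["position"],s["opening"])
for c in ["scene","side","wrist"]:
    p=capture(c)
    for n in sys.argv[1:]:
        for r in pinpoint(p,n)[:2]:
            uv=np.array(r["xy"])*[560,420]; print(c,n,uv.round(1),round(r["confidence"],2),atz(p,uv,0.115))
E
python3 see.py side_cutters
```

```text
[ 0.5207 -0.1685  0.2241] 1.0007758502906796
scene side_cutters [204.9 220.3] 0.73 [ 0.5146 -0.1597  0.115 ]
scene side_cutters [200.9 221.2] 0.58 [ 0.5155 -0.1678  0.115 ]
side side_cutters [299.6 264.2] 0.77 [ 0.5188 -0.163   0.115 ]
wrist side_cutters [280.9 204.7] 0.76 [ 0.5221 -0.1641  0.115 ]
```

Emit:
move_arm --increments '[[[0.4, -0.05, 0], [0, 0, 0], 0], [[0.7, -0.05, 0], [0, 0, 0], 0], [[0.7, -0.05, 0], [0, 0, 0], 0], [[0.7, -0.05, 0], [0, 0, 0], 0], [[0.7, -0.05, 0], [0, 0, 0], 0], [[0.7, -0.05, 0], [0, 0, 0], 0], [[0.7, -0.05, 0], [0, 0, 0], 0], [[0.7, -0.05, 0], [0, 0, 0], 0], [[0.7, -0.05, 0], [0, 0, 0], 0], [[0.7, -0.05, 0], [0, 0, 0], 0], [[0.7, -0.05, 0], [0, 0, 0], 0], [[0.7, -0.05, 0], [0, 0, 0], 0], [[0.7, -0.06, 0], [0, 0, 0], 0], [[0.7, -0.06, 0], [0, 0, 0], 0], [[0.7, -0.06, 0], [0, 0, 0], 0], [[0.7, -0.06, 0], [0, 0, 0], 0], [[0.7, -0.06, 0], [0, 0, 0], 0], [[0.17, -0.03, 0], [0, 0, 0], 0]]'

```text
time_s: 17.25
position: [0.5066, 0.1888, 0.2228]
tcp_rot: [[0.04, 0.999, -0.001], [0.999, -0.04, 0.001], [0.001, -0.001, -1.0]]
force: [0.2, -1.0, 0.5]
opening: 1.003
grasp_force: 0.0
```

Emit:
move_arm --increments '[[[0, 0, 0], [0, 0, 0.016], 0], [[0, 0, 0], [0, 0, 0.016], 0], [[0, 0, 0], [0, 0, 0.016], 0], [[0, 0, 0], [0, 0, 0.016], 0], [[0, 0, 0], [0, 0, 0.016], 0], [[0, 0, 0], [0, 0, 0], 0], [[0, 0, 0], [0, 0, 0], 0]]'

```text
time_s: 17.83
position: [0.5073, 0.1855, 0.2229]
tcp_rot: [[0.208, 0.978, -0.001], [0.978, -0.208, -0.0], [-0.0, -0.001, -1.0]]
force: [0.5, -0.3, -0.7]
opening: 0.996
grasp_force: 0.0
```

```bash
python3 see.py end_cutters needle_nose flat_nose
```

```text
[0.5073 0.1855 0.2229] 0.9962320802922545
scene end_cutters [366.7 196.3] 0.82 [0.5152 0.1878 0.115 ]
scene end_cutters [363.2 148.8] 0.74 [0.363  0.2308 0.115 ]
scene needle_nose [391.3 193.1] 0.62 [0.5166 0.2434 0.115 ]
scene flat_nose [413.7 196.1] 0.64 [0.5346 0.2878 0.115 ]
side end_cutters [285.2 177.4] 0.61 [0.5079 0.191  0.115 ]
side end_cutters [224.2 181.8] 0.59 [0.3603 0.1677 0.115 ]
side needle_nose [301.1 264.5] 0.61 [ 0.5215 -0.164   0.115 ]
side needle_nose [335.4 255.9] 0.19 [ 0.5868 -0.1386  0.115 ]
side flat_nose [291.3 164.3] 0.67 [0.5271 0.2684 0.115 ]
wrist end_cutters [427.6 244.9] 0.96 [0.6357 0.1222 0.115 ]
wrist end_cutters [279.6 209.1] 0.94 [0.5088 0.1848 0.115 ]
wrist needle_nose [276.3 143.9] 0.87 [0.518  0.2414 0.115 ]
wrist flat_nose [276.8  82.3] 0.97 [0.5285 0.2882 0.115 ]
```

Emit:
move_arm --increments '[[[0, 0.06, 0.3], [0, 0, 0], 0], [[0, 0, 0.5], [0, 0, 0], 0], [[0, 0, 0.6], [0, 0, 0], 0], [[0, 0, 0.6], [0, 0, 0], 0], [[0, 0, 0.6], [0, 0, 0], 0], [[0, 0, 0.5], [0, 0, 0], 0], [[0, 0, 0.3], [0, 0, 0], 0], [[0, 0, 0.2], [0, 0, 0], 0], [[0, 0, 0], [0, 0, 0], 0], [[0, 0, 0], [0, 0, 0], 0]]'

```text
time_s: 19.27
position: [0.5097, 0.1853, 0.1151]
tcp_rot: [[0.209, 0.978, 0.0], [0.978, -0.209, 0.0], [0.0, 0.0, -1.0]]
force: [1.4, 0.5, -0.2]
opening: 0.996
grasp_force: 0.0
```

Emit:
move_arm --increments '[[[0, 0, 0], [0, 0, 0], 1], [[0, 0, 0], [0, 0, 0], 1], [[0, 0, 0], [0, 0, 0], 1], [[0, 0, 0], [0, 0, 0], 1], [[0, 0, 0], [0, 0, 0], 1], [[0, 0, 0], [0, 0, 0], 1], [[0, 0, 0], [0, 0, 0], 1], [[0, 0, 0], [0, 0, 0], 1], [[0, 0, 0], [0, 0, 0], 1], [[0, 0, 0], [0, 0, 0], 1], [[0, 0, 0], [0, 0, 0], 1], [[0, 0, 0], [0, 0, 0], 1], [[0, 0, 0], [0, 0, 0], 1]]'

```text
time_s: 20.35
position: [0.5095, 0.1852, 0.1151]
tcp_rot: [[0.209, 0.978, -0.0], [0.978, -0.209, -0.0], [-0.0, -0.0, -1.0]]
force: [0.3, 0.1, 0.6]
opening: 0.342
grasp_force: 30.0
```

Emit:
move_arm --increments '[[[0, 0, -0.2], [0, 0, 0], 1], [[0, 0, -0.4], [0, 0, 0], 1], [[0, 0, -0.6], [0, 0, 0], 1], [[0, 0, -0.6], [0, 0, 0], 1], [[0, 0, -0.6], [0, 0, 0], 1], [[0, 0, -0.6], [0, 0, 0], 1], [[0, 0, -0.6], [0, 0, 0], 1], [[0, 0, -0.6], [0, 0, 0], 1], [[0, 0, -0.6], [0, 0, -0.016], 1], [[0, 0, -0.4], [0, 0, -0.016], 1], [[0, 0, -0.2], [0, 0, -0.016], 1], [[0, 0, 0], [0, 0, -0.016], 1], [[0, 0, 0], [0, 0, -0.016], 1], [[0, 0, 0], [0, 0, 0], 1]]'

```text
time_s: 21.52
position: [0.5092, 0.1852, 0.2776]
tcp_rot: [[0.042, 0.999, 0.0], [0.999, -0.042, 0.0], [0.0, 0.0, -1.0]]
force: [-0.4, -0.9, -0.3]
opening: 0.344
grasp_force: 30.0
```

```bash
cat > held.py <<'E'
from h import *
import sys
np.set_printoptions(precision=4,suppress=True)
for i in range(2):
    p=capture("wrist"); s=read_state()
    for r in pinpoint(p,sys.argv[1])[:2]:
        uv=np.array(r["xy"])*[560,420]; print(round(r["confidence"],2),"offset",atz(p,uv,s["position"][2])-s["position"])
save(p,"held_"+sys.argv[1])
E
python3 held.py end_cutters
```

```text
0.89 offset [-0.0736  0.0724  0.    ]
0.71 offset [0.064  0.0111 0.    ]
0.98 offset [-0.0743  0.0712  0.    ]
0.86 offset [-0.0003  0.0008  0.    ]
```

Emit:
move_arm --increments '[[[-0.3, 0.03, 0], [0, 0, 0], 1], [[-0.6, 0.05, 0], [0, 0, 0], 1], [[-0.65, 0.06, 0], [0, 0, 0], 1], [[-0.65, 0.06, 0], [0, 0, 0], 1], [[-0.65, 0.06, 0], [0, 0, 0], 1], [[-0.65, 0.06, 0], [0, 0, 0], 1], [[-0.65, 0.06, 0], [0, 0, 0], 1], [[-0.65, 0.06, 0], [0, 0, 0], 1], [[-0.65, 0.06, 0], [0, 0, 0], 1], [[-0.65, 0.06, 0], [0, 0, 0], 1], [[-0.65, 0.06, 0], [0, 0, 0], 1], [[-0.65, 0.06, 0], [0, 0, 0], 1], [[-0.65, 0.05, 0], [0, 0, 0], 1], [[-0.65, 0.05, 0], [0, 0, 0], 1], [[-0.65, 0.05, 0], [0, 0, 0], 1], [[-0.6, 0.05, 0], [0, 0, 0], 1], [[0, 0, 0], [0, 0, 0], 1], [[0, 0, 0], [0, 0, 0], 1]]'

```text
time_s: 23.22
position: [0.5227, -0.1152, 0.2769]
tcp_rot: [[0.046, 0.999, -0.001], [0.999, -0.046, 0.0], [0.0, -0.001, -1.0]]
force: [0.5, 0.9, -1.2]
opening: 0.341
grasp_force: 30.0
```

Emit:
move_arm --increments '[[[0.05, 0, 0.3], [0, 0, 0], 1], [[0, 0, 0.5], [0, 0, 0], 1], [[0, 0, 0.6], [0, 0, 0], 1], [[0, 0, 0.6], [0, 0, 0], 1], [[0, 0, 0.6], [0, 0, 0], 1], [[0, 0, 0.6], [0, 0, 0], 1], [[0, 0, 0.6], [0, 0, 0], 1], [[0, 0, 0.5], [0, 0, 0], 1], [[0, 0, 0.4], [0, 0, 0], 1], [[0, 0, 0.2], [0, 0, 0], 1], [[0, 0, 0.1], [0, 0, 0], 1], [[0, 0, 0.1], [0, 0, 0], 1], [[0, 0, 0.05], [0, 0, 0], 1], [[0, 0, 0.05], [0, 0, 0], 1], [[0, 0, 0.05], [0, 0, 0], 1], [[0, 0, 0], [0, 0, 0], 1], [[0, 0, 0], [0, 0, 0], 1]]'

```text
time_s: 24.63
position: [0.5233, -0.1128, 0.12]
tcp_rot: [[0.043, 0.999, 0.001], [0.999, -0.043, -0.0], [-0.0, 0.001, -1.0]]
force: [0.1, -0.4, -1.1]
opening: 0.343
grasp_force: 30.0
```

Emit:
move_arm --increments '[[[0, 0, 0.05], [0, 0, 0], 1], [[0, 0, 0.04], [0, 0, 0], 1], [[0, 0, 0.03], [0, 0, 0], 1], [[0, 0, 0.03], [0, 0, 0], 1], [[0, 0, 0], [0, 0, 0], 1], [[0, 0, 0], [0, 0, 0], 1]]'

```text
time_s: 25.13
position: [0.5231, -0.1126, 0.1151]
tcp_rot: [[0.043, 0.999, -0.0], [0.999, -0.043, -0.0], [-0.0, -0.0, -1.0]]
force: [-0.5, -0.6, -0.5]
opening: 0.343
grasp_force: 30.0
```

Emit:
move_arm --increments '[[[0, 0, 0.03], [0, 0, 0], 1], [[0, 0, 0.02], [0, 0, 0], 1], [[0, 0, 0], [0, 0, 0], 1], [[0, 0, 0], [0, 0, 0], 1]]'

```text
time_s: 25.47
position: [0.5231, -0.1127, 0.1149]
tcp_rot: [[0.043, 0.999, 0.0], [0.999, -0.043, -0.0], [-0.0, 0.0, -1.0]]
force: [-1.6, 1.1, 8.8]
opening: 0.34
grasp_force: 30.0
```

Seated. Release and lift, then move to the needle-nose.

Emit:
move_arm --increments '[[[0, 0, 0], [0, 0, 0], 0.5], [[0, 0, 0], [0, 0, 0], 0.2], [[0, 0, 0], [0, 0, 0], 0], [[0, 0, 0], [0, 0, 0], 0], [[0, 0, 0], [0, 0, 0], 0], [[0, 0, 0], [0, 0, 0], 0], [[0, 0, -0.3], [0, 0, 0], 0], [[0, 0, -0.5], [0, 0, 0], 0], [[0, 0, -0.6], [0, 0, 0], 0], [[0, 0, -0.6], [0, 0, 0], 0], [[0, 0, -0.6], [0, 0, 0], 0], [[0, 0, -0.6], [0, 0, 0], 0], [[0, 0, -0.4], [0, 0, 0], 0], [[0, 0, 0], [0, 0, 0], 0], [[0, 0, 0], [0, 0, 0], 0]]'

```text
time_s: 26.72
position: [0.5234, -0.1127, 0.2225]
tcp_rot: [[0.043, 0.999, 0.002], [0.999, -0.043, -0.001], [-0.001, 0.002, -1.0]]
force: [0.6, -0.2, -0.1]
opening: 1.002
grasp_force: 0.0
```

```bash
python3 see.py end_cutters side_cutters
```

```text
[ 0.5234 -0.1127  0.2225] 1.001620581110586
scene end_cutters [393.  196.7] 0.71 [0.5275 0.2432 0.115 ]
scene end_cutters [347.4 261.2] 0.7 [0.669  0.0974 0.115 ]
scene side_cutters [200.8 221.6] 0.57 [ 0.5165 -0.1681  0.115 ]
side end_cutters [223.5 177.5] 0.87 [0.3568 0.1913 0.115 ]
side end_cutters [236.6 163.3] 0.66 [0.3847 0.275  0.115 ]
side side_cutters [302.1 264. ] 0.79 [ 0.5234 -0.1625  0.115 ]
wrist end_cutters [276.8 210.7] 0.74 [ 0.5211 -0.1136  0.115 ]
wrist side_cutters [278.1 263.8] 0.71 [ 0.52   -0.1657  0.115 ]
```

Emit:
move_arm --increments '[[[0.4, -0.03, 0], [0, 0, 0], 0], [[0.7, -0.035, 0], [0, 0, 0], 0], [[0.7, -0.035, 0], [0, 0, 0], 0], [[0.7, -0.035, 0], [0, 0, 0], 0], [[0.7, -0.035, 0], [0, 0, 0], 0], [[0.7, -0.035, 0], [0, 0, 0], 0], [[0.7, -0.035, 0], [0, 0, 0], 0], [[0.7, -0.035, 0], [0, 0, 0], 0], [[0.7, -0.035, 0], [0, 0, 0], 0], [[0.7, -0.035, 0], [0, 0, 0], 0], [[0.7, -0.035, 0], [0, 0, 0], 0], [[0.7, -0.035, 0], [0, 0, 0], 0], [[0.7, -0.035, 0], [0, 0, 0.016], 0], [[0.7, -0.035, 0], [0, 0, 0.016], 0], [[0.7, -0.035, 0], [0, 0, 0.016], 0], [[0.7, -0.035, 0], [0, 0, 0.016], 0], [[0.7, -0.035, 0], [0, 0, 0.016], 0], [[0.19, -0.03, 0], [0, 0, 0], 0], [[0, 0, 0], [0, 0, 0], 0], [[0, 0, 0], [0, 0, 0], 0]]'

```text
time_s: 28.83
position: [0.527, 0.2412, 0.2214]
tcp_rot: [[0.207, 0.978, -0.001], [0.978, -0.207, -0.001], [-0.001, -0.001, -1.0]]
force: [0.2, -0.3, 0.7]
opening: 0.999
grasp_force: 0.0
```

```bash
python3 see.py needle_nose flat_nose; python3 -c "
from h import *
p=capture('wrist');save(p,'w7')"
```

```text
[0.527  0.2412 0.2214] 0.9994319764065469
scene needle_nose [390.8 194.3] 0.65 [0.5198 0.2412 0.115 ]
scene needle_nose [412.6 193.5] 0.42 [0.5268 0.2885 0.115 ]
scene flat_nose [413.6 196.8] 0.64 [0.5365 0.2867 0.115 ]
side needle_nose [285.8 168.9] 0.56 [0.5116 0.2403 0.115 ]
side flat_nose [291.3 160.5] 0.76 [0.5284 0.2927 0.115 ]
side flat_nose [340.5 256.2] 0.53 [ 0.5961 -0.1397  0.115 ]
wrist needle_nose [267.  211.1] 0.73 [0.5176 0.2405 0.115 ]
wrist flat_nose [265.1 153.3] 0.88 [0.5273 0.2907 0.115 ]
```

View pics/w7.png

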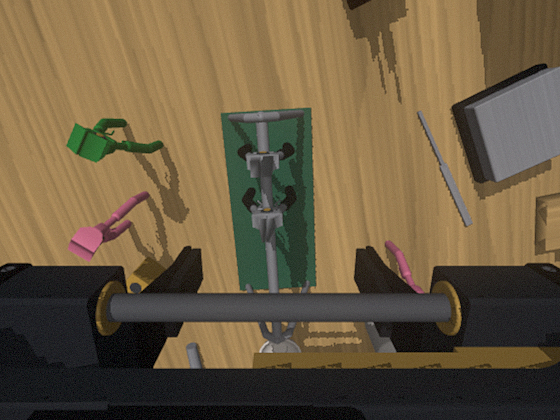

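The nearer pair (267,211) tapers to a point, and the farther one (263,160) is broad and square. That matches the networks. Grasping the needle-nose.

Emit:
move_arm --increments '[[[-0.05, -0.26, 0], [0, 0, 0], 0], [[0, 0, 0.4], [0, 0, 0], 0], [[0, 0, 0.5], [0, 0, 0], 0], [[0, 0, 0.6], [0, 0, 0], 0], [[0, 0, 0.6], [0, 0, 0], 0], [[0, 0, 0.6], [0, 0, 0], 0], [[0, 0, 0.4], [0, 0, 0], 0], [[0, 0, 0.3], [0, 0, 0], 0], [[0, 0, 0.14], [0, 0, 0], 0], [[0, 0, 0], [0, 0, 0], 0], [[0, 0, 0], [0, 0, 0], 0]]'

```text
time_s: 30.25
position: [0.52, 0.2415, 0.1158]
tcp_rot: [[0.209, 0.978, 0.001], [0.978, -0.209, 0.0], [0.0, 0.001, -1.0]]
force: [-0.0, -1.1, 0.2]
opening: 0.996
grasp_force: 0.0
```

Emit:
move_arm --increments '[[[0, 0, 0], [0, 0, 0], 1], [[0, 0, 0], [0, 0, 0], 1], [[0, 0, 0], [0, 0, 0], 1], [[0, 0, 0], [0, 0, 0], 1], [[0, 0, 0], [0, 0, 0], 1], [[0, 0, 0], [0, 0, 0], 1], [[0, 0, 0], [0, 0, 0], 1], [[0, 0, 0], [0, 0, 0], 1], [[0, 0, 0], [0, 0, 0], 1], [[0, 0, 0], [0, 0, 0], 1], [[0, 0, 0], [0, 0, 0], 1], [[0, 0, 0], [0, 0, 0], 1], [[0, 0, 0], [0, 0, 0], 1]]'

```text
time_s: 31.33
position: [0.5196, 0.2414, 0.1154]
tcp_rot: [[0.209, 0.978, -0.0], [0.978, -0.209, -0.0], [-0.0, -0.0, -1.0]]
force: [-0.2, 0.3, -0.6]
opening: 0.297
grasp_force: 29.7
```

Emit:
move_arm --increments '[[[0, 0, -0.2], [0, 0, 0], 1], [[0, 0, -0.4], [0, 0, 0], 1], [[0, 0, -0.6], [0, 0, 0], 1], [[0, 0, -0.6], [0, 0, 0], 1], [[0, 0, -0.6], [0, 0, 0], 1], [[0, 0, -0.6], [0, 0, 0], 1], [[0, 0, -0.6], [0, 0, 0], 1], [[0, 0, -0.6], [0, 0, 0], 1], [[0, 0, -0.6], [0, 0, -0.016], 1], [[0, 0, -0.4], [0, 0, -0.016], 1], [[0, 0, -0.2], [0, 0, -0.016], 1], [[0, 0, 0], [0, 0, -0.016], 1], [[0, 0, 0], [0, 0, -0.016], 1], [[0, 0, 0], [0, 0, 0], 1]]'

```text
time_s: 32.5
position: [0.5196, 0.2414, 0.278]
tcp_rot: [[0.042, 0.999, 0.0], [0.999, -0.042, 0.0], [0.0, 0.0, -1.0]]
force: [0.1, -0.0, -1.0]
opening: 0.297
grasp_force: 29.7
```

```bash
python3 held.py needle_nose
```

```text
0.85 offset [ 0.0002  0.0004 -0.    ]
0.9 offset [ 0.0003 -0.0005  0.    ]
```

Emit:
move_arm --increments '[[[-0.4, 0.02, 0], [0, 0, 0], 1], [[-0.7, 0.025, 0], [0, 0, 0], 1], [[-0.7, 0.025, 0], [0, 0, 0], 1], [[-0.7, 0.025, 0], [0, 0, 0], 1], [[-0.7, 0.025, 0], [0, 0, 0], 1], [[-0.7, 0.025, 0], [0, 0, 0], 1], [[-0.7, 0.025, 0], [0, 0, 0], 1], [[-0.7, 0.025, 0], [0, 0, 0], 1], [[-0.7, 0.025, 0], [0, 0, 0], 1], [[-0.7, 0.025, 0], [0, 0, 0], 1], [[-0.7, 0.025, 0], [0, 0, 0], 1], [[-0.7, 0.025, 0], [0, 0, 0], 1], [[-0.7, 0.025, 0], [0, 0, 0], 1], [[-0.7, 0.025, 0], [0, 0, 0], 1], [[-0.7, 0.025, 0], [0, 0, 0], 1], [[-0.7, 0.025, 0], [0, 0, 0], 1], [[-0.7, 0.025, 0], [0, 0, 0], 1], [[-0.7, 0.025, 0], [0, 0, 0], 1], [[-0.7, 0.025, 0], [0, 0, 0], 1], [[-0.7, 0.025, 0], [0, 0, 0], 1]]'

```text
time_s: 34.37
position: [0.5162, -0.1715, 0.2774]
tcp_rot: [[0.044, 0.999, -0.001], [0.999, -0.044, -0.0], [-0.0, -0.001, -1.0]]
force: [1.2, 0.1, -0.5]
opening: 0.295
grasp_force: 29.7
```

Emit:
move_arm --increments '[[[-0.7, 0.03, 0], [0, 0, 0], 1], [[-0.7, 0.03, 0], [0, 0, 0], 1], [[-0.7, 0.03, 0], [0, 0, 0], 1], [[-0.6, 0.02, 0], [0, 0, 0], 1], [[-0.4, 0.02, 0], [0, 0, 0], 1], [[-0.1, 0, 0], [0, 0, 0], 1], [[0, 0, 0], [0, 0, 0], 1], [[0, 0, 0], [0, 0, 0], 1], [[0, 0, 0], [0, 0, 0], 1]]'

```text
time_s: 35.12
position: [0.5165, -0.2647, 0.2774]
tcp_rot: [[0.042, 0.999, -0.001], [0.999, -0.042, 0.001], [0.001, -0.001, -1.0]]
force: [-0.9, -0.1, -1.5]
opening: 0.297
grasp_force: 29.7
```

Emit:
move_arm --increments '[[[-0.05, 0, 0.3], [0, 0, 0], 1], [[0, 0, 0.5], [0, 0, 0], 1], [[0, 0, 0.6], [0, 0, 0], 1], [[0, 0, 0.6], [0, 0, 0], 1], [[0, 0, 0.6], [0, 0, 0], 1], [[0, 0, 0.6], [0, 0, 0], 1], [[0, 0, 0.6], [0, 0, 0], 1], [[0, 0, 0.5], [0, 0, 0], 1], [[0, 0, 0.4], [0, 0, 0], 1], [[0, 0, 0.2], [0, 0, 0], 1], [[0, 0, 0.1], [0, 0, 0], 1], [[0, 0, 0.1], [0, 0, 0], 1], [[0, 0, 0.05], [0, 0, 0], 1], [[0, 0, 0.05], [0, 0, 0], 1], [[0, 0, 0.05], [0, 0, 0], 1], [[0, 0, 0], [0, 0, 0], 1], [[0, 0, 0], [0, 0, 0], 1]]'

```text
time_s: 36.53
position: [0.5168, -0.2675, 0.1203]
tcp_rot: [[0.043, 0.999, 0.0], [0.999, -0.043, -0.0], [-0.0, 0.001, -1.0]]
force: [0.5, -0.2, -0.2]
opening: 0.292
grasp_force: 29.7
```

Emit:
move_arm --increments '[[[0, 0, 0.04], [0, 0, 0], 1], [[0, 0, 0.03], [0, 0, 0], 1], [[0, 0, 0.03], [0, 0, 0], 1], [[0, 0, 0.02], [0, 0, 0], 1], [[0, 0, 0], [0, 0, 0], 1], [[0, 0, 0], [0, 0, 0], 1]]'

```text
time_s: 37.03
position: [0.5166, -0.2674, 0.1163]
tcp_rot: [[0.043, 0.999, -0.0], [0.999, -0.043, 0.0], [0.0, -0.0, -1.0]]
force: [1.0, 0.3, -1.1]
opening: 0.299
grasp_force: 29.7
```

Emit:
move_arm --increments '[[[0, 0, 0.03], [0, 0, 0], 1], [[0, 0, 0.02], [0, 0, 0], 1], [[0, 0, 0.01], [0, 0, 0], 1], [[0, 0, 0], [0, 0, 0], 1], [[0, 0, 0], [0, 0, 0], 1]]'

```text
time_s: 37.45
position: [0.5168, -0.2675, 0.1152]
tcp_rot: [[0.043, 0.999, 0.001], [0.999, -0.043, -0.001], [-0.0, 0.001, -1.0]]
force: [-0.7, 1.1, 6.2]
opening: 0.295
grasp_force: 29.8
```

Emit:
move_arm --increments '[[[0, 0, 0], [0, 0, 0], 0.5], [[0, 0, 0], [0, 0, 0], 0.2], [[0, 0, 0], [0, 0, 0], 0], [[0, 0, 0], [0, 0, 0], 0], [[0, 0, 0], [0, 0, 0], 0], [[0, 0, 0], [0, 0, 0], 0], [[0, 0, -0.3], [0, 0, 0], 0], [[0, 0, -0.5], [0, 0, 0], 0], [[0, 0, -0.6], [0, 0, 0], 0], [[0, 0, -0.6], [0, 0, 0], 0], [[0, 0, -0.6], [0, 0, 0], 0], [[0, 0, -0.6], [0, 0, 0], 0], [[0, 0, -0.4], [0, 0, 0], 0], [[0, 0, 0], [0, 0, 0], 0], [[0, 0, 0], [0, 0, 0], 0]]'

```text
time_s: 38.7
position: [0.5169, -0.2676, 0.2236]
tcp_rot: [[0.043, 0.999, 0.002], [0.999, -0.043, -0.001], [-0.001, 0.002, -1.0]]
force: [-1.2, -0.1, -0.4]
opening: 1.0
grasp_force: 0.0
```

```bash
python3 see.py needle_nose end_cutters
```

```text
[ 0.5169 -0.2676  0.2236] 0.9995088311849109
scene needle_nose [151.3 229.7] 0.66 [ 0.5183 -0.2671  0.115 ]
scene needle_nose [279.5 228.9] 0.31 [ 0.5669 -0.0138  0.115 ]
scene end_cutters [348.5 257.7] 0.9 [0.6618 0.1017 0.115 ]
scene end_cutters [225.6 218.2] 0.83 [ 0.5173 -0.1174  0.115 ]
side needle_nose [301.3 303.4] 0.87 [ 0.5143 -0.2671  0.115 ]
side end_cutters [297.8 251. ] 0.77 [ 0.5183 -0.122   0.115 ]
side end_cutters [223.5 181. ] 0.68 [0.3582 0.172  0.115 ]
wrist needle_nose [279.1 208.7] 0.64 [ 0.5169 -0.2666  0.115 ]
wrist end_cutters [279.6   9. ] 0.95 [ 0.5237 -0.112   0.115 ]
wrist end_cutters [278.6 208.9] 0.36 [ 0.5164 -0.2668  0.115 ]
```

Emit:
move_arm --increments '[[[0.4, -0.015, 0], [0, 0, 0], 0], [[0.7, -0.015, 0], [0, 0, 0], 0], [[0.7, -0.015, 0], [0, 0, 0], 0], [[0.7, -0.015, 0], [0, 0, 0], 0], [[0.7, -0.015, 0], [0, 0, 0], 0], [[0.7, -0.015, 0], [0, 0, 0], 0], [[0.7, -0.015, 0], [0, 0, 0], 0], [[0.7, -0.015, 0], [0, 0, 0], 0], [[0.7, -0.015, 0], [0, 0, 0], 0], [[0.7, -0.015, 0], [0, 0, 0], 0], [[0.7, -0.015, 0], [0, 0, 0], 0], [[0.7, -0.015, 0], [0, 0, 0], 0], [[0.7, -0.015, 0], [0, 0, 0], 0], [[0.7, -0.015, 0], [0, 0, 0], 0], [[0.7, -0.015, 0], [0, 0, 0], 0], [[0.7, -0.015, 0], [0, 0, 0], 0], [[0.7, -0.015, 0], [0, 0, 0], 0], [[0.7, -0.015, 0], [0, 0, 0], 0], [[0.7, -0.015, 0], [0, 0, 0], 0], [[0.7, -0.015, 0], [0, 0, 0], 0]]'

```text
time_s: 40.82
position: [0.5245, 0.1453, 0.2225]
tcp_rot: [[0.043, 0.999, -0.001], [0.999, -0.043, 0.0], [0.0, -0.001, -1.0]]
force: [-0.5, -0.1, -0.5]
opening: 1.0
grasp_force: 0.0
```

Emit:
move_arm --increments '[[[0.7, -0.02, 0], [0, 0, 0], 0], [[0.7, -0.02, 0], [0, 0, 0], 0], [[0.7, -0.02, 0], [0, 0, 0], 0], [[0.7, -0.02, 0], [0, 0, 0], 0], [[0.7, -0.02, 0], [0, 0, 0], 0], [[0.7, -0.02, 0], [0, 0, 0], 0], [[0.5, -0.01, 0], [0, 0, 0], 0], [[0.17, 0, 0], [0, 0, 0], 0], [[0, 0, 0], [0, 0, 0.016], 0], [[0, 0, 0], [0, 0, 0.016], 0], [[0, 0, 0], [0, 0, 0.016], 0], [[0, 0, 0], [0, 0, 0.016], 0], [[0, 0, 0], [0, 0, 0.016], 0], [[0, 0, 0], [0, 0, 0], 0], [[0, 0, 0], [0, 0, 0], 0]]'

```text
time_s: 42.07
position: [0.5275, 0.2892, 0.2225]
tcp_rot: [[0.209, 0.978, -0.0], [0.978, -0.209, -0.0], [-0.0, -0.0, -1.0]]
force: [0.0, 0.5, -0.3]
opening: 1.001
grasp_force: 0.0
```

```bash
python3 see.py flat_nose
```

```text
[0.5275 0.2892 0.2225] 1.0006817265843406
scene flat_nose [412.7 195.1] 0.65 [0.5313 0.2868 0.115 ]
scene flat_nose [279.9 228.3] 0.62 [ 0.5656 -0.0128  0.115 ]
side flat_nose [292.7 163.4] 0.77 [0.5311 0.2742 0.115 ]
side flat_nose [273.  256.8] 0.18 [ 0.4715 -0.1397  0.115 ]
wrist flat_nose [277.2 208.3] 0.8 [0.5269 0.2901 0.115 ]
```

Well aligned. Descend and grasp.

Emit:
move_arm --increments '[[[0, 0.02, 0.3], [0, 0, 0], 0], [[0, 0, 0.5], [0, 0, 0], 0], [[0, 0, 0.6], [0, 0, 0], 0], [[0, 0, 0.6], [0, 0, 0], 0], [[0, 0, 0.6], [0, 0, 0], 0], [[0, 0, 0.5], [0, 0, 0], 0], [[0, 0, 0.3], [0, 0, 0], 0], [[0, 0, 0.17], [0, 0, 0], 0], [[0, 0, 0], [0, 0, 0], 0], [[0, 0, 0], [0, 0, 0], 0]]'

```text
time_s: 43.2
position: [0.5286, 0.2897, 0.1156]
tcp_rot: [[0.209, 0.978, 0.0], [0.978, -0.209, 0.0], [0.0, 0.0, -1.0]]
force: [0.3, 0.6, -0.0]
opening: 0.998
grasp_force: 0.0
```

Emit:
move_arm --increments '[[[0, 0, 0], [0, 0, 0], 1], [[0, 0, 0], [0, 0, 0], 1], [[0, 0, 0], [0, 0, 0], 1], [[0, 0, 0], [0, 0, 0], 1], [[0, 0, 0], [0, 0, 0], 1], [[0, 0, 0], [0, 0, 0], 1], [[0, 0, 0], [0, 0, 0], 1], [[0, 0, 0], [0, 0, 0], 1], [[0, 0, 0], [0, 0, 0], 1], [[0, 0, 0], [0, 0, 0], 1], [[0, 0, 0], [0, 0, 0], 1], [[0, 0, 0], [0, 0, 0], 1], [[0, 0, 0], [0, 0, 0], 1]]'

```text
time_s: 44.28
position: [0.528, 0.2896, 0.1153]
tcp_rot: [[0.209, 0.978, -0.001], [0.978, -0.209, -0.0], [-0.0, -0.001, -1.0]]
force: [-0.0, 0.7, 0.4]
opening: 0.297
grasp_force: 29.7
```

Emit:
move_arm --increments '[[[0, 0, -0.2], [0, 0, 0], 1], [[0, 0, -0.4], [0, 0, 0], 1], [[0, 0, -0.6], [0, 0, 0], 1], [[0, 0, -0.6], [0, 0, 0], 1], [[0, 0, -0.6], [0, 0, 0], 1], [[0, 0, -0.6], [0, 0, 0], 1], [[0, 0, -0.6], [0, 0, 0], 1], [[0, 0, -0.6], [0, 0, 0], 1], [[0, 0, -0.6], [0, 0, -0.016], 1], [[0, 0, -0.4], [0, 0, -0.016], 1], [[0, 0, -0.2], [0, 0, -0.016], 1], [[0, 0, 0], [0, 0, -0.016], 1], [[0, 0, 0], [0, 0, -0.016], 1], [[0, 0, 0], [0, 0, 0], 1]]'

```text
time_s: 45.45
position: [0.5283, 0.2895, 0.278]
tcp_rot: [[0.043, 0.999, 0.001], [0.999, -0.043, 0.0], [0.0, 0.001, -1.0]]
force: [0.4, -0.7, -2.2]
opening: 0.295
grasp_force: 29.7
```

```bash
python3 held.py flat_nose
```

```text
0.58 offset [-0.0006 -0.0005  0.    ]
0.83 offset [ 0.0009 -0.0009  0.    ]
```

Emit:
move_arm --increments '[[[-0.4, 0.015, 0], [0, 0, 0], 1], [[-0.7, 0.015, 0], [0, 0, 0], 1], [[-0.7, 0.015, 0], [0, 0, 0], 1], [[-0.7, 0.015, 0], [0, 0, 0], 1], [[-0.7, 0.015, 0], [0, 0, 0], 1], [[-0.7, 0.015, 0], [0, 0, 0], 1], [[-0.7, 0.015, 0], [0, 0, 0], 1], [[-0.7, 0.015, 0], [0, 0, 0], 1], [[-0.7, 0.015, 0], [0, 0, 0], 1], [[-0.7, 0.015, 0], [0, 0, 0], 1], [[-0.7, 0.015, 0], [0, 0, 0], 1], [[-0.7, 0.015, 0], [0, 0, 0], 1], [[-0.7, 0.015, 0], [0, 0, 0], 1], [[-0.7, 0.015, 0], [0, 0, 0], 1], [[-0.7, 0.015, 0], [0, 0, 0], 1], [[-0.7, 0.015, 0], [0, 0, 0], 1], [[-0.7, 0.015, 0], [0, 0, 0], 1], [[-0.7, 0.015, 0], [0, 0, 0], 1], [[-0.7, 0.015, 0], [0, 0, 0], 1], [[-0.7, 0.015, 0], [0, 0, 0], 1]]'

```text
time_s: 47.32
position: [0.5188, -0.1231, 0.2774]
tcp_rot: [[0.044, 0.999, -0.0], [0.999, -0.044, -0.0], [-0.0, -0.0, -1.0]]
force: [-0.2, 0.8, -1.5]
opening: 0.293
grasp_force: 29.7
```

Emit:
move_arm --increments '[[[-0.7, 0.03, 0], [0, 0, 0], 1], [[-0.7, 0.03, 0], [0, 0, 0], 1], [[-0.7, 0.03, 0], [0, 0, 0], 1], [[-0.6, 0.02, 0], [0, 0, 0], 1], [[-0.4, 0, 0], [0, 0, 0], 1], [[-0.04, 0, 0], [0, 0, 0], 1], [[0, 0, 0], [0, 0, 0], 1], [[0, 0, 0], [0, 0, 0], 1], [[0, 0, 0], [0, 0, 0], 1], [[0, 0, 0], [0, 0, 0], 1]]'

```text
time_s: 48.15
position: [0.5188, -0.2145, 0.2775]
tcp_rot: [[0.042, 0.999, -0.0], [0.999, -0.042, 0.0], [0.0, -0.0, -1.0]]
force: [0.5, -0.3, -0.9]
opening: 0.296
grasp_force: 29.7
```

```bash
python3 -c "
from h import *
p=capture('wrist');save(p,'w8');s=read_state();print(s['position'],proj(p,[.5188,-.2157,.115]))"
```

```text
[ 0.51887028 -0.21461882  0.2775412 ] [278.23476764 194.42976859]
```

View pics/w8.png

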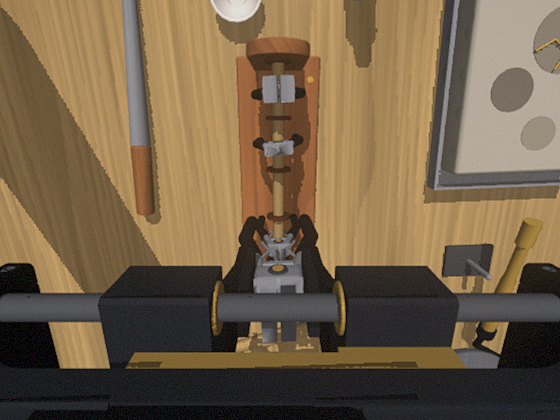

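End cutters (278,90) and side cutters (278,147) hang in bays 1 and 2. Bay 3 lies between the discs at rows 170 and 217, so its centre is at row 194 as predicted. Lowering.

Emit:
move_arm --increments '[[[-0.03, 0, 0.3], [0, 0, 0], 1], [[0, 0, 0.5], [0, 0, 0], 1], [[0, 0, 0.6], [0, 0, 0], 1], [[0, 0, 0.6], [0, 0, 0], 1], [[0, 0, 0.6], [0, 0, 0], 1], [[0, 0, 0.6], [0, 0, 0], 1], [[0, 0, 0.6], [0, 0, 0], 1], [[0, 0, 0.5], [0, 0, 0], 1], [[0, 0, 0.4], [0, 0, 0], 1], [[0, 0, 0.2], [0, 0, 0], 1], [[0, 0, 0.1], [0, 0, 0], 1], [[0, 0, 0.1], [0, 0, 0], 1], [[0, 0, 0.05], [0, 0, 0], 1], [[0, 0, 0.05], [0, 0, 0], 1], [[0, 0, 0.05], [0, 0, 0], 1], [[0, 0, 0], [0, 0, 0], 1], [[0, 0, 0], [0, 0, 0], 1]]'

```text
time_s: 49.62
position: [0.519, -0.2167, 0.1203]
tcp_rot: [[0.043, 0.999, 0.001], [0.999, -0.043, -0.0], [-0.0, 0.001, -1.0]]
force: [0.1, -0.3, -1.5]
opening: 0.297
grasp_force: 29.7
```

Emit:
move_arm --increments '[[[0, 0, 0.04], [0, 0, 0], 1], [[0, 0, 0.03], [0, 0, 0], 1], [[0, 0, 0.03], [0, 0, 0], 1], [[0, 0, 0.02], [0, 0, 0], 1], [[0, 0, 0], [0, 0, 0], 1], [[0, 0, 0], [0, 0, 0], 1]]'

```text
time_s: 50.12
position: [0.5188, -0.2165, 0.1163]
tcp_rot: [[0.043, 0.999, -0.0], [0.999, -0.043, 0.0], [0.0, -0.0, -1.0]]
force: [0.2, 0.0, -1.1]
opening: 0.293
grasp_force: 29.7
```

Emit:
move_arm --increments '[[[0, 0, 0.03], [0, 0, 0], 1], [[0, 0, 0.02], [0, 0, 0], 1], [[0, 0, 0], [0, 0, 0], 1], [[0, 0, 0], [0, 0, 0], 1]]'

```text
time_s: 50.45
position: [0.519, -0.2166, 0.1152]
tcp_rot: [[0.043, 0.999, 0.0], [0.999, -0.043, -0.0], [-0.0, 0.0, -1.0]]
force: [-0.1, -0.2, 3.6]
opening: 0.294
grasp_force: 29.7
```

Seated. Release and lift clear.

Emit:
move_arm --increments '[[[0, 0, 0], [0, 0, 0], 0.5], [[0, 0, 0], [0, 0, 0], 0.2], [[0, 0, 0], [0, 0, 0], 0], [[0, 0, 0], [0, 0, 0], 0], [[0, 0, 0], [0, 0, 0], 0], [[0, 0, 0], [0, 0, 0], 0], [[0, 0, -0.3], [0, 0, 0], 0], [[0, 0, -0.5], [0, 0, 0], 0], [[0, 0, -0.6], [0, 0, 0], 0], [[0, 0, -0.6], [0, 0, 0], 0], [[0, 0, -0.6], [0, 0, 0], 0], [[0, 0, -0.6], [0, 0, 0], 0], [[0, 0, -0.6], [0, 0, 0], 0], [[0, 0, -0.6], [0, 0, 0], 0], [[0, 0, -0.6], [0, 0, 0], 0], [[0, 0, -0.4], [0, 0, 0], 0], [[0, 0, 0], [0, 0, 0], 0], [[0, 0, 0], [0, 0, 0], 0]]'

```text
time_s: 51.95
position: [0.519, -0.2166, 0.2778]
tcp_rot: [[0.043, 0.999, 0.002], [0.999, -0.043, -0.001], [-0.001, 0.002, -1.0]]
force: [-0.5, 0.1, 0.4]
opening: 0.998
grasp_force: 0.0
```

```bash
python3 see.py needle_nose end_cutters side_cutters flat_nose borax_dish flux_bottle | grep -v " 0\.[34]"; python3 - <<'E'
from h import *
q=capture("scene"); r=capture("wrist")
f=lambda a,w,h:cv2.resize(a[:,:,::-1],(w,h),interpolation=3)
cv2.imwrite("pics/c9.png",np.hstack([f(q["img"][130:310,120:340],440,360),f(r["img"][:300,180:380],240,360)]))
E
```

```text
[ 0.519  -0.2166  0.2778] 0.9982552446047432
scene needle_nose [154.  232.2] 0.93 [ 0.5259 -0.2617  0.115 ]
scene end_cutters [351.3 258.6] 0.65 [0.6647 0.1063 0.115 ]
scene side_cutters [198.7 221.3] 0.72 [ 0.5148 -0.1723  0.115 ]
scene flat_nose [178.3 229.6] 0.89 [ 0.5287 -0.2139  0.115 ]
scene borax_dish [279.4 225.3] 0.74 [ 0.5576 -0.0123  0.115 ]
scene flux_bottle [297.1 280. ] 0.66 [ 0.6906 -0.0048  0.115 ]
side needle_nose [299.6 304.3] 0.77 [ 0.5115 -0.2692  0.115 ]
side end_cutters [298.5 248.9] 0.96 [ 0.52   -0.1151  0.115 ]
side end_cutters [223.7 181. ] 0.87 [0.3588 0.172  0.115 ]
side side_cutters [299.7 264.1] 0.62 [ 0.5191 -0.1627  0.115 ]
side flat_nose [305.  281.9] 0.68 [ 0.5245 -0.2131  0.115 ]
side flux_bottle [339.7 258.4] 0.62 [ 0.5937 -0.1464  0.115 ]
wrist needle_nose [277.8 237.5] 0.68 [ 0.5163 -0.2666  0.115 ]
wrist side_cutters [277.8 143.6] 0.88 [ 0.5207 -0.1649  0.115 ]
wrist side_cutters [277.9 239.5] 0.27 [ 0.5163 -0.2689  0.115 ]
wrist flat_nose [279.5 193.3] 0.86 [ 0.5202 -0.2164  0.115 ]
wrist flux_bottle [278.1 143.3] 0.69 [ 0.521  -0.1646  0.115 ]
```

View pics/c9.png

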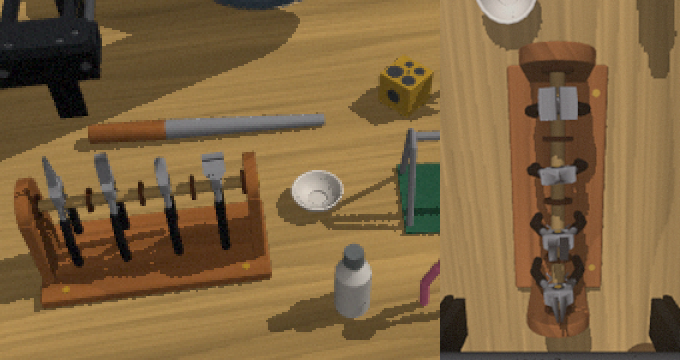

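All four hang upright, one per bay: end cutters at (215,165), side cutters (163,175), flat-nose (107,175) and needle-nose (52,180) in the left crop. The dish and bottle are unmoved. Handing in.

```bash
python3 -c "
from rig import *
print(hand_in())"
```

```text
the job is handed in; nothing more can be done
None
```

I moved all four pairs of pliers to the rack, in order from bay 1 to bay 4 (end cutters, side cutters, flat-nose, needle-nose), left the dish and bottle standing where they were, and handed the job in at about 52 s; no verdict came back.

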